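# Lay a tea tray: cup on saucer, strainer in cup, lid on top, pot and spoon beside

### The job

Lay the tea tray for one guest: stand the grey-green cup in the collar of the wooden saucer, hang the steel strainer basket in the cup by its black rim and close it with the lid. Stand the small red-lidded pot in the middle of the cork coaster, and lay the teaspoon flat in the free strip of the tray, along the tray's long side and midway along it. Leave the garlic bulb and the tea light where they are, and let go of everything.

Things in the scene. Friction and masses are not known exactly. Their poses are not given: they have to be found in the camera images.
- tray: fixed dark wooden serving tray, 210 x 168 mm, turned any way; floor 6 mm thick, lip 7 mm wide with its top 12 mm above the worktop. Origin: centre of its underside; y along the long side, x along the short. Saucer and coaster stand on the +x half (x about +31 mm, y about +47 and -47 mm); the strip on the -x half is free, centre line at x = -42 mm, lip's inner face at x = -77 mm.
- saucer: fixed round wooden saucer on the tray (at either end of it), 86 mm across, plate 5 mm thick; on it a round collar, 63 mm outside, 53 mm inside, top 10 mm above the saucer's underside. The cup's foot stands inside the collar on the plate. Origin: centre of its underside, 6 mm above the worktop; z up.
- coaster: fixed flat round cork coaster on the tray beside the saucer, 74 mm across, 6 mm thick, no collar. Origin: centre of its underside, 6 mm above the worktop; z up.
- cup: grey-green glazed tea cup without handle, open, 68 mm high, 58 mm across (56 mm low down), foot 45 mm across and 7 mm high, mouth 51 mm inside, about 0.16 kg; starts upright. Origin: centre of its underside, z up. Can be taken round the body from above.
- strainer: tea strainer basket of perforated steel, 41 mm across, with a thick black rim: 66 mm outside, 47 mm inside, from 46 to 60 mm above the bottom (the top). About 0.07 kg, starts upright; take it by the rim. In the cup the rim lies on the cup's edge, origin 22 mm above the cup's, about 3 mm play, rim 4 mm proud of the cup all round. Origin: centre of its underside, z up.
- lid: grey-green glazed lid: disc 66 mm across, 5 mm thick; below it a plug 39 mm across, 6 mm high, that goes into the strainer's rim (about 3 mm play); on top a knob 22 mm across, from 11 to 28 mm above the plug's underside. About 0.07 kg, starts standing on its plug. Closed, its origin is 54 mm above the strainer's. Origin: centre of the plug's underside, z up.
- pot: small round white pot with a red screw lid (closed), 58 mm across, 50 mm high, about 0.09 kg; starts upright. Origin: centre of its underside, z up.
- spoon: steel teaspoon lying flat, 130 mm long, 26 mm wide at the bowl, 11 mm high. Origin: middle of its length, at its underside; its x axis runs along its length. Pinch it across its middle, where it grips as about 20 mm wide. Either end may point either way on the tray.
- garlic: garlic bulb, 60 mm across, 58 mm high, on the worktop at the right; not to be moved. Origin: centre of its underside.
- tea_light: tea light, 38 mm across, 15 mm high, on the worktop near the dish rack; not to be moved. Origin: centre of its underside.

How it is judged (in metres and radians):
At the end, for the whole second after the job is handed in: Cup upright on the saucer inside its collar (6 mm), strainer hung level in the cup (7 mm), lid seated level in the strainer's rim (7 mm), pot upright on the coaster (12 mm), spoon flat in the tray's free strip (14 mm across, 25 mm along, 0.2 rad), all released and at rest (horizontal distance between cup and saucer below 0.006 m and z of cup in the frame of saucer between 0.003 and 0.0075 m and angle between each of cup, strainer's own z axis and vertical below 0.08 rad and horizontal distance between strainer and cup below 0.007 m and z of strainer in the frame of cup between 0.019 and 0.025 m and horizontal distance between lid and strainer below 0.007 m and z of lid in the frame of strainer between 0.051 and 0.057 m and angle between each of lid, pot's own z axis and vertical below 0.1 rad and horizontal distance between pot and coaster below 0.012 m and z of pot in the frame of coaster between 0.003 and 0.009 m and x of spoon in the frame of tray between -0.056 and -0.028 m and y of spoon in the frame of tray between -0.025 and 0.025 m and z of spoon in the frame of tray between 0.003 and 0.01 m and angle between the x axis of spoon and the y axis of tray, either way round below 0.2 rad and linear speed of each of cup, strainer, lid, pot, spoon below 0.02 m/s); the robot touches nothing.
It fails at once if the garlic bulb is moved by more than 15 mm (distance of garlic from where it was at the start of the episode above 0.015 m).
It fails at once if the tea light is moved by more than 15 mm (distance of tea_light from where it was at the start of the episode above 0.015 m).
It also fails if it takes over 141 s, if anything falls off the work surface, if the arm or the gripper's body presses on something with over 40 N, if the wrist force passes 120 N, or if a joint passes its speed limit or range.

### The arm

A 6-joint arm with a two-finger parallel gripper is mounted at the origin on a cart in front of the work surface, level with it; the furniture and walls round the work are solid. World frame = base frame: x ahead of the robot, y to its left, z up, the work surface at z = 0. Lengths are in mm, angles in rad, forces in N, time in s.
With the tool pointing down it reaches from about 300 to 825 mm from the base axis. Payload 5.4 kg.
Tool frame: the origin (TCP) lies midway between the tips of the shut fingers; the grasp point (between the pads) lies manip.hold_point_z behind it (manip.hold_point_z is the distance from the TCP to the grasp point, in mm); z points along the fingers, y is the direction in which the jaws open and shut (so a half turn about z gives the same grasp; the last joint's range is limited). The gripper opens to 92 mm and grips with 3 to 60 N. Pads are 20 mm wide; open, the fingers measure 128 mm over their backs; the gripper's body (75 mm by 189 mm) begins 69 mm behind the grasp point.
Start: joints at [-0.21, 0.158, 1.597, -0, 1.386, -0.21], TCP at [574.984, -0.018, 214.601] pointing down, gripper open.
Joint ranges: [-2.91, 2.91], [-0.94, 2.29], [0.18, 2.7], [-1.29, 4.43], [0.17, 2.64], [-3, 3]. Speed limits (rad/s): [2.57, 2.57, 3.14, 3.14, 3.14, 3.14].

### API

Orientations are given as a unit quaternion [w, x, y, z].
In Python, from workcell import status, imaging, order, manip gives the robot as it stands.
- The arm moves only by the tool servo_tool, never from a script. Its argument "motion" is a list of rows, each a list of 6 numbers: the shift along the tool's x, y, z in mm, then the turn, a rotation vector about the tool's x, y, z in degrees. A call has 1 to 8 rows; each row is the pose to reach, as a shift and turn from the pose commanded when the call began, along the tool's axes at that moment; what a row does not reach only later rows make up. A row lasts 1/12 s, in which the tool goes at most 41.7 mm and 7.16 degrees, less where a joint would pass 70% of its speed; a pose out of reach is approached as far as the arm can. A call with a gripper value outside its range is refused whole. "hand" is the opening, from 0 (shut) to 1 (fully open), set as the call begins (left out, the last holds). The fingers move at their own pace and stop on an object; "squeeze" is the grip in N (left out, the last holds). Time passes only in rows, so rows that repeat a pose let the fingers close. It gives the time, the measured TCP pose, the force and the opening at its end, in the units of the state.
- status.read_state(): the state, without advancing time (a new reading comes with each control period).
- imaging.read_camera(name): name is "scene" or "side" or "wrist"; returns a dict with "frame" (420x560x3 uint8, red, green, blue), "z_map" (420x560 float32, mm along the optical axis (not along the pixel's ray), 0 where there is no reading), "fx", "fy", "cx", "cy" (pixels), "extrinsics" (4x4, takes a point from camera to world coordinates); the wrist camera has in their place "T_tool_cam" (4x4, takes a point from camera to tool coordinates, whose origin is the TCP and whose axes are the flange's). Camera axes: x right, y down, z forward; pixel columns grow to the right and rows downward; lengths in mm; the calibration is good to about 2 mm. A picture is of the moment at which its call begins: read the wrist's pose just before it.
- order.hand_in(): hands the job in, once; it reports no verdict.
The state is a dict: "time_s": time; "q": joint angles; "joint_velocities": joint speeds; "tau": joint torques, N m; "tcp_pos": TCP position; "ee_rot": TCP orientation; "contact_force": force on the tool from outside, world axes, zero at the start; "torque": the same for the moment, N m; "opening": opening from 0.0 (shut) to 1.0 (fully open).
Only numpy, scipy, OpenCV 4.12 (cv2) and the standard library are available. Lean on these libraries where they do the work, as an engineer would, in place of code of your own. Each camera call takes 0.05 s, during which the arm holds its last target. There are 200 camera calls.

## Working session

There is one attempt and no reset: what is moved stays moved. The work goes in short steps, Python scripts to look and compute and a tool call to move; the robot and the scene stay as the last step left them, time stands still between calls to the robot, and variables do not carry over. Pictures are saved under pics/ and viewed, about 12 in all and at most 16, crops included, and the job is handed in when it is done.

Besides the shell and the picture viewer there is one more tool, called after "Request:" by a JSON object that holds its "method" and its "body", one argument or row to a line. servo_tool: Moves the arm, as the interface text tells. Its arguments: {"type":"object","properties":{"motion":{"type":"array"},"hand":{"type":"number"},"squeeze":{"type":"number"}},"required":["motion"]}

```bash
ls; mkdir -p pics
cat > h.py <<'E'
import numpy as np, cv2
from scipy.spatial.transform import Rotation as R
from workcell import status, imaging, order, manip
def shot(n):
    s=status.read_state(); c=imaging.read_camera(n)
    if n=="wrist":
        T=np.eye(4); w=s["ee_rot"]; T[:3,:3]=R.from_quat([w[1],w[2],w[3],w[0]]).as_matrix(); T[:3,3]=s["tcp_pos"]
        c["extrinsics"]=T@np.array(c["T_tool_cam"])
    z=c["z_map"]; v,u=np.mgrid[:z.shape[0],:z.shape[1]]
    P=np.stack([(u-c["cx"])/c["fx"]*z,(v-c["cy"])/c["fy"]*z,z,np.ones_like(z)],-1)
    E=np.array(c["extrinsics"]); W=(P@E.T)[...,:3]; W[z==0]=np.nan
    return c["frame"],W,c
def save(f,n): cv2.imwrite("pics/"+n+".png",cv2.cvtColor(f,cv2.COLOR_RGB2BGR))
E
python3 - <<'E'
from h import *
print(status.read_state(), manip.hold_point_z)
fs=[]
for n in("scene","side","wrist"):
    f,W,c=shot(n); np.savez(n,f=f,W=W); save(f,n); print(n,c["fx"],np.round(c["extrinsics"],2).tolist())
    print(np.round(np.array(c.get("T_tool_cam",0)),2).tolist())
E
```

```text
pics
{'time_s': 0.0, 'q': array([-2.10099782e-01,  1.59047050e-01,  1.59820259e+00, -9.03154075e-06,
        1.38621858e+00, -2.10096090e-01]), 'joint_velocities': array([ 0.00151147, -0.00227695,  0.00018336, -0.00041015,  0.00097659,
       -0.00074889]), 'tau': array([ 4.79022274e-04, -3.85570908e+01, -3.22103977e+01,  7.00944406e-02,
        3.78346047e-02, -1.56143192e-04]), 'tcp_pos': array([5.74377205e+02, 1.08867101e-01, 2.13634902e+02]), 'ee_rot': array([-7.84413771e-04,  7.07107186e-01,  7.07105754e-01, -5.13960068e-04]), 'contact_force': array([ 0.54185861, -1.10192169,  0.21807953]), 'torque': array([-0.01529038,  0.0762211 ,  0.03815239]), 'opening': 0.9976285136261365} 18.700000000000003
scene 527.3210248661768 [[0.57, -0.31, 0.76, -317.68], [-0.82, -0.24, 0.52, -587.13], [0.02, -0.92, -0.4, 472.73], [0.0, 0.0, 0.0, 1.0]]
0
side 432.8582933864546 [[-0.45, 0.52, -0.73, 1157.41], [0.89, 0.24, -0.38, 320.25], [-0.02, -0.82, -0.57, 559.36], [0.0, 0.0, 0.0, 1.0]]
0
wrist 344.2339602630342 [[1.0, 0.0, -0.0, 576.06], [-0.0, -0.96, -0.29, 82.8], [-0.0, 0.29, -0.96, 383.22], [0.0, 0.0, 0.0, 1.0]]
[[-0.0, -0.96, -0.29, 82.78], [1.0, -0.0, -0.0, 1.33], [0.0, -0.29, 0.96, -169.47], [0.0, 0.0, 0.0, 1.0]]
```

View pics/scene.png

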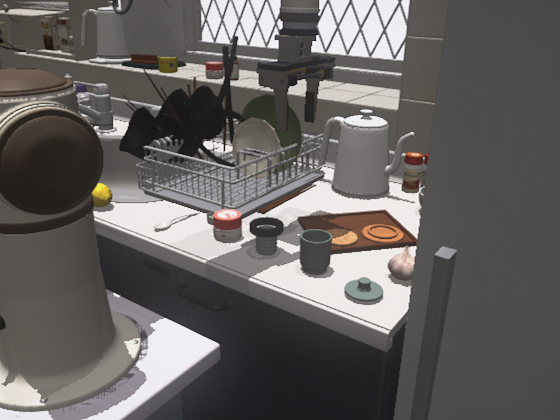

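View pics/side.png

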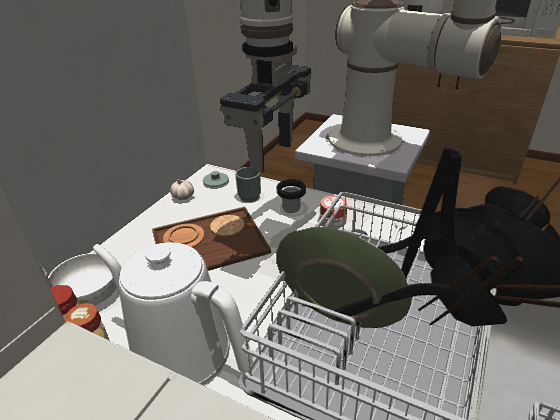

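The scene view shows the spoon at about (178,221), pot (228,225), strainer (266,235), cup (315,250), lid (364,290), garlic (403,264), coaster (342,238) and saucer (382,233). The side view agrees.

Run:
```python
from h import *
S=np.load("scene.npz");W=S["W"]
for n,(u,v) in dict(spoonbowl=(162,226),spoonend=(198,213),tl=(212,216),pot=(228,213),str_=(266,224),cup=(315,235),knob=(364,282),lid=(364,291),garlic=(403,264),coaster=(343,238),saucer=(382,233)).items():
    print(n,np.round(W[v,u]))
# top view ortho colour map from scene + side + wrist, 300..800 x, -400..400 y at 1px/mm
im=np.zeros((560,760,3),np.uint8);zb=np.full((560,760),-99.)
for n in("scene","side","wrist"):
    d=np.load(n+".npz");w=d["W"].reshape(-1,3);f=d["f"].reshape(-1,3)
    ok=np.isfinite(w).all(1)&(w[:,2]>-8)&(w[:,2]<75);w=w[ok];f=f[ok]
    r=(850-w[:,0]).astype(int);c=(400-w[:,1]).astype(int)
    ok=(r>=0)&(r<559)&(c>=0)&(c<759)
    for a,b,z,col in zip(r[ok],c[ok],w[ok,2],f[ok]):
        for i in(0,1):
            for j in(0,1):
                if z>zb[a+i,b+j]: zb[a+i,b+j]=z;im[a+i,b+j]=col
save(im,"top")
```

```text
spoonbowl [378. 205.   1.]
spoonend [479. 196.  -1.]
tl [469. 145.   8.]
pot [429.  63.  50.]
str_ [438. -26.  47.]
cup [ 441. -137.   54.]
knob [ 383. -270.   29.]
lid [ 383. -271.   12.]
garlic [ 468. -301.   36.]
coaster [ 541. -143.   11.]
saucer [ 614. -195.   10.]
```

View pics/wrist.png

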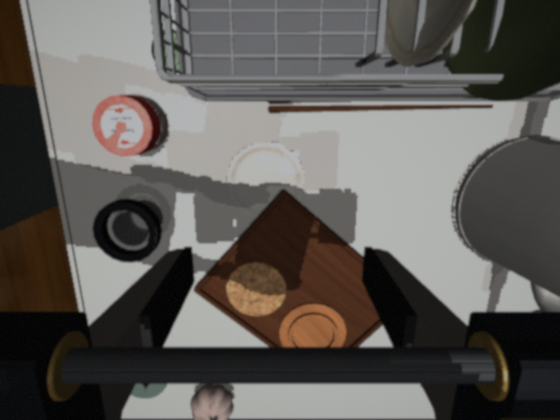

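View pics/top.png

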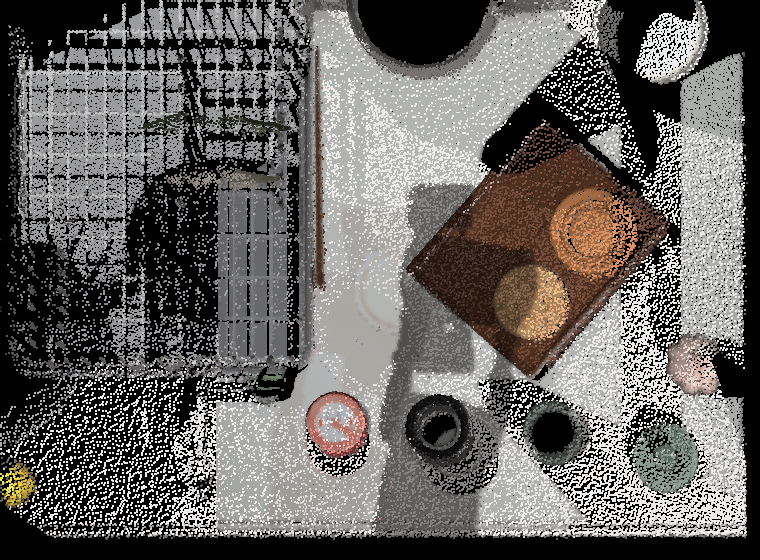

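The fused top view is at 1 px/mm with y=400-c and x=850-r. It shows the pot at (337,424), strainer (438,427), cup (553,432), lid (665,455), coaster (533,302), saucer (595,232) and tray centre near (537,247). Next I fit each one.

```bash
cat >> h.py <<'E'
def circ(P,r=None):
    from scipy.optimize import least_squares
    p=P[:,:2]; c0=np.median(p,0)
    if r is None:
        s=least_squares(lambda q:np.hypot(*(p-q[:2]).T)-q[2],[*c0,30],loss="soft_l1"); return s.x
    s=least_squares(lambda q:np.hypot(*(p-q[:2]).T)-r,c0,loss="soft_l1"); return np.r_[s.x,r]
def near(W,x,y,rad,z0,z1):
    w=W.reshape(-1,3); return w[(np.hypot(w[:,0]-x,w[:,1]-y)<rad)&(w[:,2]>z0)&(w[:,2]<z1)]
E
python3 - <<'E'
from h import *
for n in("scene","side","wrist"):
    d=np.load(n+".npz");W=d["W"]
    print(n)
    for k,x,y,z0,z1 in[("pot",426,63,40,70),("str",423,-38,57,64),("cup",418,-153,62,72),("liddisc",395,-265,9,13),("garlic",485,-295,8,70),("saucer",618,-195,12,20),("coaster",548,-133,10,16),("tl",472,135,8,25),("blob",560,15,2,80)]:
        P=near(W,x,y,48,z0,z1)
        if len(P)<15: continue
        h=cv2.minEnclosingCircle(P[:,:2].astype(np.float32))
        print(k,len(P),"enc",np.round(h[0],1),round(h[1],1),"zmed",round(np.median(P[:,2]),1), "z95",round(np.percentile(P[:,2],97),1))
    P=near(W,430,200,90,3,14)
    if len(P)>20:
        m=P.mean(0); u,s,vt=np.linalg.svd(P-m,full_matrices=False); t=(P-m)@vt[0]; print("spoon",len(P),m,vt[0],t.min(),t.max())
    # tray: dark-brown mask
    w=W.reshape(-1,3);f=d["f"].reshape(-1,3).astype(int)
    ok=(w[:,2]>3)&(w[:,2]<14)&(f[:,0]>f[:,2]+12)&(np.hypot(w[:,0]-603,w[:,1]+137)<140)
    q=w[ok]
    if len(q)>200: print("tray",cv2.minAreaRect(q[:,:2].astype(np.float32)))
    P=near(W,560,220,200,30,200)
    if len(P): print("rack xmin y, zmax",np.percentile(P[:,0],[0,1,50]),np.percentile(P[:,1],[0,1]),np.percentile(P[:,2],[50,95,99]))
E
```

```text
scene
pot 363 enc [423.6  63.5] 29.8 zmed 49.6 z95 51.5
str 248 enc [417.2 -41.6] 34.7 zmed 59.4 z95 61.1
cup 244 enc [ 415.2 -152.7] 29.7 zmed 66.0 z95 68.9
liddisc 499 enc [ 389.6 -265.4] 33.6 zmed 10.8 z95 12.4
garlic 608 enc [ 474.4 -294.1] 26.1 zmed 32.9 z95 51.6
saucer 195 enc [ 611.4 -194.6] 41.3 zmed 14.8 z95 16.9
coaster 355 enc [ 548.9 -139.6] 42.7 zmed 11.8 z95 13.5
tl 103 enc [475.5 147.6] 34.8 zmed 13.6 z95 19.6
blob 76 enc [562.7   9.6] 44.2 zmed 7.1 z95 12.2
spoon 397 [458.02272172 198.60206348   7.81353492] [-0.99863146 -0.05001361 -0.01529172] -61.4351271897405 106.90869499959206
tray ((600.9220581054688, -139.37319946289062), (173.43630981445312, 208.56121826171875), 49.25801467895508)
rack xmin y, zmax [413.06523157 471.32770382 597.22850613] [55.12020239 96.21419407] [117.46104559 188.84478843 197.39972376]
side
pot 255 enc [428.2  63.8] 30.0 zmed 50.0 z95 51.9
str 222 enc [422.  -39.6] 33.6 zmed 59.7 z95 61.9
cup 130 enc [ 420.9 -151.4] 29.3 zmed 66.4 z95 69.6
liddisc 202 enc [ 395.8 -265. ] 33.8 zmed 11.4 z95 12.7
garlic 381 enc [ 490.4 -293.8] 28.7 zmed 32.7 z9
[... 666 characters left out ...]
zmed 59.3 z95 60.8
liddisc 267 enc [ 400.4 -281.7] 26.7 zmed 10.3 z95 11.8
garlic 1290 enc [ 487.1 -293.3] 29.2 zmed 33.0 z95 45.1
saucer 425 enc [ 618.5 -191.2] 40.6 zmed 14.9 z95 16.3
coaster 2528 enc [ 545.3 -136.4] 43.8 zmed 11.5 z95 12.7
tl 815 enc [487.2 135.6] 44.6 zmed 16.3 z95 19.8
blob 406 enc [563.    5.9] 41.0 zmed 9.8 z95 12.2
spoon 1077 [495.42211033 160.15418114   7.13676311] [ 0.63283238  0.77423011 -0.00953524] -51.25170525719066 30.590558086286407
tray ((604.3115844726562, -137.0274658203125), (167.09527587890625, 208.87353515625), 48.72542953491211)
rack xmin y, zmax [411.21255228 425.63324075 656.38743407] [51.29927924 61.90403656] [ 92.70832259 137.94082357 156.6230027 ]
```

Request:
{"method": "servo_tool", "body": {
  "motion": [
    [30, -40, 0, 0, 0, 0],
    [60, -80, 0, 0, 0, 0],
    [90, -120, 0, 0, 0, 0],
    [120, -145, 0, 0, 0, 0],
    [140, -145, 0, 0, 0, 0],
    [140, -145, 0, 0, 0, 0],
    [140, -145, 0, 0, 0, 0]
  ],
  "hand": 1
}}

```text
time_s: 0.73
tcp_pos: [429.2, 141.2, 214.6]
ee_rot: [0.0, 0.706, 0.708, 0.0]
contact_force: [0.4, -0.0, -0.1]
opening: 1.0
```

Run:
```python
from h import *
f,W,c=shot("wrist");np.savez("w2",f=f,W=W);save(f,"w2")
print(np.round(c["extrinsics"],2)[:3,3])
# rack nearest to the spoon
w=W.reshape(-1,3)
for z0,z1 in((20,40),(40,70),(70,100),(100,130),(130,180)):
    P=w[(w[:,2]>z0)&(w[:,2]<z1)&(w[:,0]<560)&(w[:,1]>90)&(w[:,1]<330)]
    if len(P): print(z0,len(P),np.percentile(P[:,0],[0,2,10]).round())
```

```text
[430.18 223.98 384.03]
20 3990 [413. 426. 488.]
40 407 [415. 417. 424.]
70 2106 [488. 488. 489.]
100 2988 [488. 489. 489.]
130 38 [559. 559. 559.]
```

View pics/w2.png

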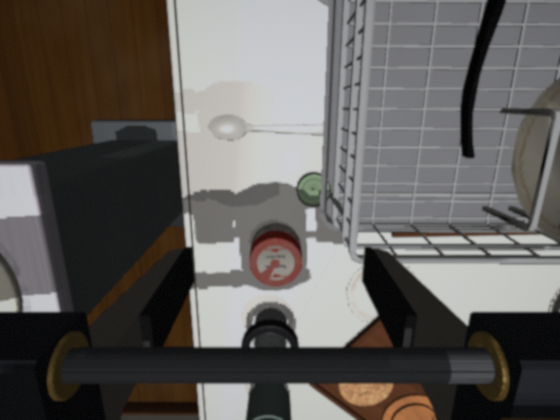

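Spoon: bowl at (226,127), handle running right to about (330,129) under the rack's edge. Tea light at (313,187). Pot at (275,258).

Run:
```python
from h import *
d=np.load("w2.npz");f=d["f"];W=d["W"]
for u,v in((209,127),(226,116),(226,139),(226,127),(250,128),(280,129),(310,129),(322,130),(313,187),(332,130)): print(u,v,W[v,u].round(1),f[v,u])
sub=cv2.resize(f[95:215,190:350],None,fx=5,fy=5,interpolation=cv2.INTER_CUBIC)
sub=np.clip((sub.astype(float)-100)*1.8,0,255).astype(np.uint8)
save(sub,"sp")
```

```text
209 127 [356.6 202.8   5.4] [167 165 160]
226 116 [375.1 214.2   4.3] [157 155 150]
226 139 [374.6 190.3   7.2] [176 174 169]
226 127 [374.2 202.6   0.9] [202 204 206]
250 128 [400.7 202.    8.1] [187 184 178]
280 129 [432.6 201.2   9.8] [201 204 207]
310 129 [464.8 201.    5.8] [203 205 209]
322 130 [478.2 199.8   2.1] [187 188 186]
313 187 [469.9 137.9   7.6] [106 122  99]
332 130 [488.3 200.1   7. ] [120 121 125]
```

View pics/sp.png

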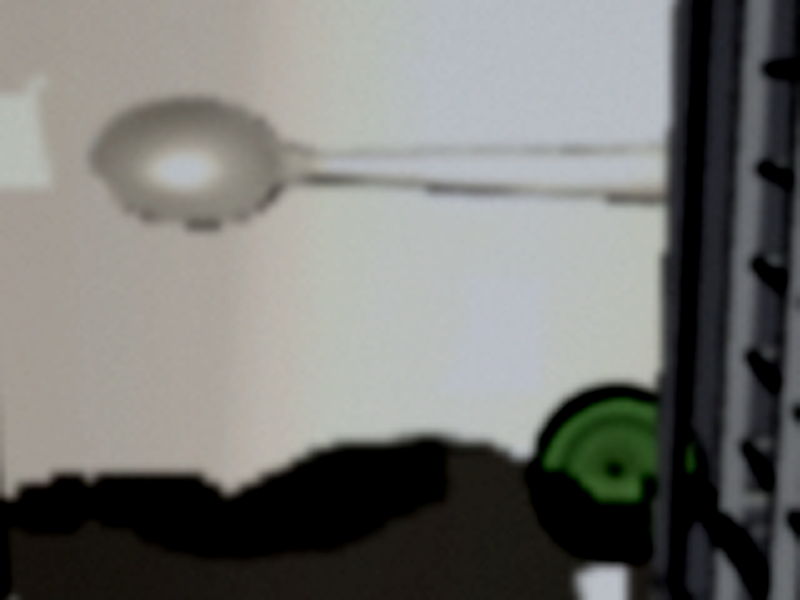

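Request:
{"method": "servo_tool", "body": {
  "motion": [
    [20, -3, 0, 0, 0, -7],
    [40, -6, 0, 0, 0, -14],
    [61.5, -9, 0, 0, 0, -21],
    [61.5, -9, 0, 0, 0, -28],
    [61.5, -9, 0, 0, 0, -35],
    [61.5, -9, 0, 0, 0, -42],
    [61.5, -9, 0, 0, 0, -49],
    [61.5, -9, 0, 0, 0, -56]
  ]
}}

```text
time_s: 1.45
tcp_pos: [422.2, 200.1, 214.4]
ee_rot: [-0.0, 0.291, 0.957, -0.0]
contact_force: [-0.8, 0.2, 0.4]
opening: 0.997
```

Request:
{"method": "servo_tool", "body": {
  "motion": [
    [0, 0, 15, 0, 0, -7],
    [0, 0, 30, 0, 0, -14],
    [0, 0, 50, 0, 0, -21],
    [0, 0, 70, 0, 0, -28],
    [0, 0, 90, 0, 0, -34],
    [0, 0, 110, 0, 0, -34],
    [0, 0, 130, 0, 0, -34],
    [0, 0, 130, 0, 0, -34]
  ],
  "hand": 0.6
}}

```text
time_s: 2.12
tcp_pos: [418.8, 199.5, 80.6]
ee_rot: [-0.004, 0.001, 1.0, -0.001]
contact_force: [-1.8, 0.7, -0.1]
opening: 0.603
```

Run:
```python
from h import *
s=status.read_state();print(s["tcp_pos"],s["ee_rot"],s["q"],s["contact_force"])
f,W,c=shot("wrist");save(f,"w3")
np.savez("w3",f=f,W=W)
for z0,z1 in((70,100),(100,130),(130,180)):
    P=W.reshape(-1,3);P=P[(P[:,2]>z0)&(P[:,2]<z1)]
    if len(P): print(z0,len(P),np.percentile(P[:,0],[0,2]).round())
```

```text
[418.82849199 199.4660801   80.5655366 ] [-3.87616733e-03  1.20773255e-03  9.99991345e-01 -9.09122857e-04] [ 1.83300126e-01  3.01740189e-02  2.01803114e+00 -4.09407989e-04
  1.10134188e+00 -1.38489405e+00] [-1.80099258  0.72878078 -0.08990537]
70 3014 [410. 410.]
100 3728 [409. 410.]
130 11823 [388. 389.]
```

View pics/w3.png

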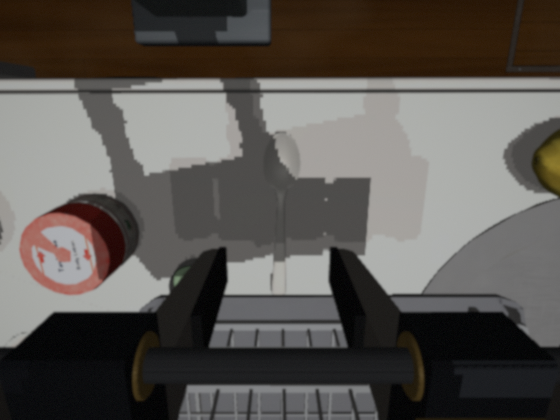

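The spoon runs straight down the image from (282,131) at the bowl to (279,292), midway between the fingers.

Request:
{"method": "servo_tool", "body": {
  "motion": [
    [0, 0, 20, 0, 0, 0],
    [0, 0, 40, 0, 0, 0],
    [0, 0, 60, 0, 0, 0],
    [0, 0, 72, 0, 0, 0],
    [0, 0, 72, 0, 0, 0],
    [0, 0, 72, 0, 0, 0],
    [0, 0, 72, 0, 0, 0]
  ]
}}

```text
time_s: 2.75
tcp_pos: [422.8, 201.5, 14.3]
ee_rot: [0.001, 0.0, 1.0, 0.0]
contact_force: [0.4, 0.6, 0.3]
opening: 0.6
```

Request:
{"method": "servo_tool", "body": {
  "motion": [
    [0, 0, 5, 0, 0, 0],
    [0, 0, 9, 0, 0, 0],
    [0, 0, 9, 0, 0, 0]
  ]
}}

```text
time_s: 3.0
tcp_pos: [420.8, 201.4, 3.4]
ee_rot: [-0.0, 0.0, 1.0, -0.0]
contact_force: [-0.2, 1.1, -0.3]
opening: 0.601
```

Request:
{"method": "servo_tool", "body": {
  "motion": [
    [0, 0, 0, 0, 0, 0],
    [0, 0, 0, 0, 0, 0],
    [0, 0, 0, 0, 0, 0],
    [0, 0, 0, 0, 0, 0],
    [0, 0, 0, 0, 0, 0],
    [0, 0, 0, 0, 0, 0],
    [0, 0, 0, 0, 0, 0]
  ],
  "hand": 0,
  "squeeze": 20
}}

```text
time_s: 3.58
tcp_pos: [421.0, 201.5, 3.7]
ee_rot: [0.0, -0.0, 1.0, -0.0]
contact_force: [-0.8, -0.2, 0.9]
opening: 0.196
```

Request:
{"method": "servo_tool", "body": {
  "motion": [
    [0, 0, -20, 0, 0, 0],
    [0, 0, -50, 0, 0, 0],
    [0, 0, -80, 0, 0, 0],
    [0, 0, -110, 0, 0, 0],
    [0, 0, -140, 0, 0, 0],
    [0, 0, -170, 0, 0, 0],
    [0, 0, -196, 0, 0, 0],
    [0, 0, -196, 0, 0, 0]
  ]
}}

```text
time_s: 4.25
tcp_pos: [424.3, 202.2, 205.6]
ee_rot: [0.005, -0.0, 1.0, 0.001]
contact_force: [0.3, -0.2, 0.7]
opening: 0.201
```

Request:
{"method": "servo_tool", "body": {
  "motion": [
    [0, -40, 0, 0, 0, 0],
    [0, -80, 0, 0, 0, 0],
    [0, -120, 0, 0, 0, 0],
    [-20, -155, 0, 0, 0, 6],
    [-45, -185, 0, 0, 0, 12],
    [-70, -215, 0, 0, 0, 18],
    [-100, -240, 0, 0, 0, 24],
    [-100, -240, 0, 0, 0, 30]
  ]
}}

```text
time_s: 4.92
tcp_pos: [523.7, -43.1, 197.3]
ee_rot: [-0.0, 0.264, 0.965, -0.001]
contact_force: [0.1, 0.1, 0.5]
opening: 0.203
```

Request:
{"method": "servo_tool", "body": {
  "motion": [
    [-35, -1, 0, 0, 0, 6],
    [-70, -2, 0, 0, 0, 11.2],
    [-105, -3, 0, 0, 0, 11.2],
    [-129.5, -3, 0, 0, 0, 11.2],
    [-129.5, -3, 30, 0, 0, 11.2],
    [-129.5, -3, 60, 0, 0, 11.2],
    [-129.5, -3, 90, 0, 0, 11.2],
    [-129.5, -3, 90, 0, 0, 11.2]
  ]
}}

```text
time_s: 5.58
tcp_pos: [626.4, -104.1, 101.0]
ee_rot: [-0.007, 0.352, 0.936, -0.0]
contact_force: [-0.5, 0.7, -1.5]
opening: 0.202
```

Run:
```python
from h import *
s=status.read_state();print(s["tcp_pos"],s["ee_rot"],s["contact_force"])
f,W,c=shot("wrist");save(f,"w4");np.savez("w4",f=f,W=W)
w=W.reshape(-1,3);g=f.reshape(-1,3).astype(int)
ok=(w[:,2]>2)&(w[:,2]<22)&(g[:,0]>g[:,2]+12)&(np.hypot(w[:,0]-603,w[:,1]+137)<140)
print(cv2.minAreaRect(w[ok][:,:2].astype(np.float32)))
f,W,c=shot("side");save(f,"s4")
P=W.reshape(-1,3);P=P[(P[:,2]>60)&(P[:,2]<240)&(np.hypot(P[:,0]-831,P[:,1]+25)<110)]
print("kettle near",np.percentile(P[:,0],[0,1,5]),cv2.minEnclosingCircle(P[:,:2].astype(np.float32)))
```

```text
[ 626.37972222 -104.10894169  100.99108894] [-7.15955134e-03  3.51960677e-01  9.35987404e-01 -5.15648458e-05] [-0.52101864  0.7190361  -1.47100604]
((605.184326171875, -137.31741333007812), (167.2860107421875, 208.4888916015625), 48.75773620605469)
kettle near [788.37973707 807.67781921 823.09319861] ((845.8389282226562, -24.79071807861328), 108.73883056640625)
```

View pics/s4.png

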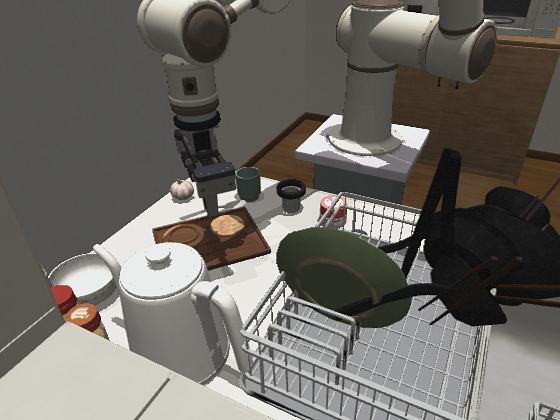

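The spoon is held above the tray with clear space to the kettle. The tray fit repeats at (605,-137), angle 48.8°.

Request:
{"method": "servo_tool", "body": {
  "motion": [
    [0, 0, 30, 0, 0, 0],
    [0, 0, 60, 0, 0, 0],
    [0, 0, 85, 0, 0, 0],
    [0, 0, 97, 0, 0, 0],
    [0, 0, 97, 0, 0, 0],
    [0, 0, 97, 0, 0, 0],
    [0, 0, 97, 0, 0, 0]
  ]
}}

```text
time_s: 6.27
tcp_pos: [633.8, -106.6, 15.6]
ee_rot: [0.002, 0.352, 0.936, 0.0]
contact_force: [0.7, -0.1, -0.4]
opening: 0.198
```

Request:
{"method": "servo_tool", "body": {
  "motion": [
    [0, 0, 1, 0, 0, 0],
    [0, 0, 2, 0, 0, 0],
    [0, 0, 3, 0, 0, 0],
    [0, 0, 3, 0, 0, 0]
  ]
}}

```text
time_s: 6.6
tcp_pos: [631.8, -105.9, 9.9]
ee_rot: [0.0, 0.352, 0.936, -0.0]
contact_force: [-0.2, -0.2, -0.4]
opening: 0.203
```

Request:
{"method": "servo_tool", "body": {
  "motion": [
    [0, 0, 0, 0, 0, 0],
    [0, 0, 0, 0, 0, 0],
    [0, 0, 0, 0, 0, 0],
    [0, 0, -10, 0, 0, 0],
    [0, 0, -40, 0, 0, 0],
    [0, 0, -80, 0, 0, 0],
    [0, 0, -120, 0, 0, 0],
    [0, 0, -140, 0, 0, 0]
  ],
  "hand": 0.3
}}

```text
time_s: 7.27
tcp_pos: [634.1, -106.7, 156.4]
ee_rot: [0.004, 0.352, 0.936, 0.0]
contact_force: [0.8, -0.2, 0.7]
opening: 0.3
```

Request:
{"method": "servo_tool", "body": {
  "motion": [
    [20, -28, -10, 0, 0, 0],
    [44, -60, -20, 0, 0, 0],
    [66, -90, -20, 0, 0, 0],
    [88, -120, 0, 0, 0, 0],
    [110, -150, 0, 0, 0, 0],
    [130.5, -175.5, 0, 0, 0, 0],
    [130.5, -175.5, 0, 0, 0, 0],
    [130.5, -175.5, 0, 0, 0, 0]
  ],
  "hand": 1
}}

```text
time_s: 7.93
tcp_pos: [417.2, -152.2, 150.3]
ee_rot: [0.001, 0.353, 0.936, -0.0]
contact_force: [1.2, 0.3, -0.0]
opening: 0.858
```

```bash
cat >> h.py <<'E'
def look(n,targets):
    s=status.read_state();print(np.round(s["tcp_pos"],1),np.round(s["ee_rot"],4))
    f,W,c=shot("wrist");save(f,n);np.savez(n,f=f,W=W)
    for k,x,y,rad,z0,z1 in targets:
        P=near(W,x,y,rad,z0,z1)
        if len(P)<30: print(k,len(P));continue
        e=cv2.minEnclosingCircle(P[:,:2].astype(np.float32)); print(k,len(P),np.round(e[0],1),round(e[1],1),"z",np.percentile(P[:,2],[5,50,95]).round(1))
    return f,W
E
python3 - <<'E'
from h import *
look("w5",[("cup",418,-152,40,62,72),("str",422,-39,45,56,64),("lid",395,-265,45,8,14),("knob",395,-265,45,25,32)])
E
```

```text
[ 417.2 -152.2  150.3] [ 7.000e-04  3.528e-01  9.357e-01 -1.000e-04]
cup 1157 [ 419.6 -151. ] 28.9 z [63.2 67.1 68.3]
str 3254 [421.9 -38.9] 33.0 z [57.7 59.3 60.5]
lid 1789 [ 394.6 -263.6] 32.9 z [ 9.1 10.4 11.8]
knob 195 [ 394.  -263.9] 10.4 z [26.1 27.3 28.6]
```

View pics/w5.png

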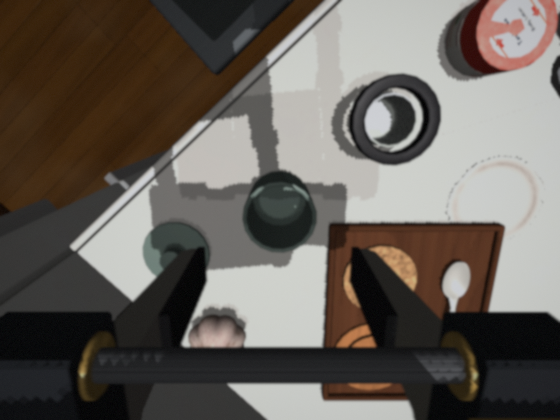

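Clean fits: cup (419.6,-151), strainer (421.9,-38.9), lid (394.5,-263.7). The spoon lies in the strip at about (457,275), parallel to the long side. Taking the cup.

Request:
{"method": "servo_tool", "body": {
  "motion": [
    [-0.5, 1.7, 30, 0, 0, 0],
    [-0.5, 1.7, 60, 0, 0, 0],
    [-0.5, 1.7, 90, 0, 0, 0],
    [-0.5, 1.7, 115, 0, 0, 0],
    [-0.5, 1.7, 127, 0, 0, 0],
    [-0.5, 1.7, 127, 0, 0, 0],
    [-0.5, 1.7, 127, 0, 0, 0],
    [-0.5, 1.7, 127, 0, 0, 0]
  ]
}}

```text
time_s: 8.65
tcp_pos: [421.1, -151.7, 24.0]
ee_rot: [0.001, 0.351, 0.936, -0.0]
contact_force: [-0.3, -1.1, 0.9]
opening: 0.997
```

Request:
{"method": "servo_tool", "body": {
  "motion": [
    [0, 0, 0, 0, 0, 0],
    [0, 0, 0, 0, 0, 0],
    [0, 0, 0, 0, 0, 0],
    [0, 0, 0, 0, 0, 0],
    [0, 0, 0, 0, 0, 0],
    [0, 0, 0, 0, 0, 0],
    [0, 0, 0, 0, 0, 0]
  ],
  "hand": 0,
  "squeeze": 25
}}

```text
time_s: 9.23
tcp_pos: [419.4, -151.2, 22.8]
ee_rot: [0.0, 0.352, 0.936, -0.0]
contact_force: [-1.2, -0.7, 1.0]
opening: 0.614
```

Request:
{"method": "servo_tool", "body": {
  "motion": [
    [0, 0, -10, 0, 0, 0],
    [0, 0, -30, 0, 0, 0],
    [0, 0, -60, 0, 0, 0],
    [0, 0, -90, 0, 0, 0],
    [0, 0, -120, 0, 0, 0],
    [0, 0, -120, 0, 0, 0]
  ]
}}

```text
time_s: 9.73
tcp_pos: [422.7, -153.2, 149.2]
ee_rot: [0.005, 0.352, 0.936, -0.001]
contact_force: [0.4, -0.9, -0.9]
opening: 0.617
```

Request:
{"method": "servo_tool", "body": {
  "motion": [
    [-10, 5, -30, 0, 0, 0],
    [-40, 18, -60, 0, 0, 0],
    [-75, 34, -87, 0, 0, 0],
    [-111, 52, -87, 0, 0, 0],
    [-147, 70, -87, 0, 0, 0],
    [-183, 88, -87, 0, 0, 0],
    [-207, 99, -87, 0, 0, 0],
    [-207, 99, -87, 0, 0, 0]
  ]
}}

```text
time_s: 10.4
tcp_pos: [643.0, -213.5, 225.7]
ee_rot: [-0.001, 0.352, 0.936, 0.0]
contact_force: [-0.6, 0.8, -2.2]
opening: 0.621
```

Request:
{"method": "servo_tool", "body": {
  "motion": [
    [0, 0, 0, 0, 0, 0],
    [0, 0, 0, 0, 0, 0]
  ]
}}

```text
time_s: 10.57
tcp_pos: [639.4, -212.4, 228.7]
ee_rot: [-0.001, 0.352, 0.936, 0.0]
contact_force: [0.0, 0.3, -2.2]
opening: 0.615
```

Run:
```python
from h import *
f,W=look("w6",[("collar",618,-193,36,14.2,20),("coaster",548,-131,42,9.5,16),("plate",618,-193,50,9.2,20)])
g=cv2.cvtColor(f,cv2.COLOR_RGB2HSV); w=W.reshape(-1,3)
m=(g[...,1]>0); 
for nm,x,y,R_ in(("saucer",618,-193,43),("coaster",548,-131,37)):
    # brighter than tray wood
    v=f[...,0].astype(int); d=np.hypot(W[...,0]-x,W[...,1]-y)
    sel=(d<60)&(v>120)&(W[...,2]<24)&(v>f[...,2].astype(int)+35)
    P=W[sel]; print(nm,len(P),cv2.minEnclosingCircle(P[:,:2].astype(np.float32)),np.median(P[:,2]))
P=W[(W[...,2]>4)&(W[...,2]<14)]
```

```text
[ 639.4 -212.4  228.7] [-1.100e-03  3.518e-01  9.361e-01  1.000e-04]
collar 642 [ 619.3 -192.8] 31.1 z [14.4 15.3 16.6]
coaster 4087 [ 548.9 -130.4] 36.8 z [10.2 11.5 12.8]
plate 4450 [ 616.  -195.6] 46.8 z [ 9.5 10.7 15.6]
saucer 3110 ((611.697265625, -183.65528869628906), 49.75634765625) 10.556580171963446
coaster 4464 ((555.9089965820312, -137.93463134765625), 49.902549743652344) 11.399552619888738
```

View pics/w6.png

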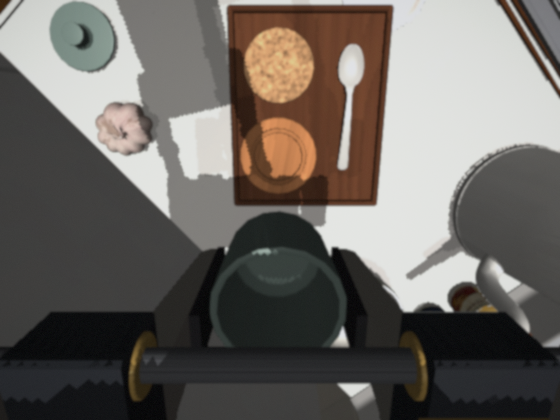

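Collar found at (619.3,-192.8), radius 31 as specified. Coaster at (548.9,-130.4). The spoon sits mid-strip from (351,45) to (343,168).

Request:
{"method": "servo_tool", "body": {
  "motion": [
    [15, 1, 10, 0, 0, 0],
    [29.2, 1.5, 40, 0, 0, 0],
    [29.2, 1.5, 80, 0, 0, 0],
    [29.2, 1.5, 120, 0, 0, 0],
    [29.2, 1.5, 150, 0, 0, 0],
    [29.2, 1.5, 170, 0, 0, 0],
    [29.2, 1.5, 180, 0, 0, 0],
    [29.2, 1.5, 180, 0, 0, 0]
  ]
}}

```text
time_s: 11.28
tcp_pos: [616.9, -191.5, 47.7]
ee_rot: [-0.002, 0.352, 0.936, 0.0]
contact_force: [-1.1, 1.8, -2.5]
opening: 0.612
```

Request:
{"method": "servo_tool", "body": {
  "motion": [
    [0, 0, 4, 0, 0, 0],
    [0, 0, 8, 0, 0, 0],
    [0, 0, 8, 0, 0, 0],
    [0, 0, 8, 0, 0, 0]
  ]
}}

```text
time_s: 11.62
tcp_pos: [620.0, -192.9, 42.9]
ee_rot: [0.001, 0.352, 0.936, -0.0]
contact_force: [-0.0, -1.1, -2.0]
opening: 0.616
```

Request:
{"method": "servo_tool", "body": {
  "motion": [
    [0, 0, 3, 0, 0, 0],
    [0, 0, 6, 0, 0, 0],
    [0, 0, 8, 0, 0, 0],
    [0, 0, 8, 0, 0, 0],
    [0, 0, 8, 0, 0, 0]
  ]
}}

```text
time_s: 12.03
tcp_pos: [619.6, -192.7, 33.9]
ee_rot: [0.0, 0.352, 0.936, -0.0]
contact_force: [-0.2, -0.1, -0.0]
opening: 0.615
```

Request:
{"method": "servo_tool", "body": {
  "motion": [
    [0, 0, 0, 0, 0, 0],
    [0, 0, 0, 0, 0, 0],
    [0, 0, 0, 0, 0, 0],
    [0, 0, 0, 0, 0, 0],
    [0, 0, -30, 0, 0, 0],
    [0, 0, -65, 0, 0, 0],
    [0, 0, -100, 0, 0, 0],
    [0, 0, -116, 0, 0, 0]
  ],
  "hand": 1
}}

```text
time_s: 12.7
tcp_pos: [621.4, -193.5, 155.1]
ee_rot: [0.004, 0.352, 0.936, -0.0]
contact_force: [0.5, 0.2, 0.2]
opening: 1.001
```

Run:
```python
from h import *
look("w7",[("cup",619,-193,40,73,83),("coaster",548.9,-130.4,42,9.5,16)])
```

```text
[ 621.4 -193.5  155.1] [ 3.500e-03  3.518e-01  9.361e-01 -4.000e-04]
cup 1228 [ 620.5 -192.6] 29.1 z [74.1 78.  79.3]
coaster 5997 [ 548.8 -130.3] 36.8 z [10.2 11.5 12.7]
```

Request:
{"method": "servo_tool", "body": {
  "motion": [
    [30, -2, -10, 0, 0, 0],
    [70, -5, -10, 0, 0, 0],
    [110, -7, 0, 0, 0, 0],
    [150, -9, 0, 0, 0, 0],
    [190, -11, 0, 0, 0, 0],
    [230, -13, 0, 0, 0, 0],
    [249.8, -14.6, 0, 0, 0, 0],
    [249.8, -14.6, 0, 0, 0, 0]
  ]
}}

```text
time_s: 13.42
tcp_pos: [418.4, -36.4, 148.2]
ee_rot: [-0.002, 0.351, 0.936, 0.0]
contact_force: [-0.9, 0.1, -0.8]
opening: 1.0
```

Run:
```python
from h import *
look("w8",[("str",422,-39,45,56,64),("pot",427,64,45,45,54)])
```

```text
[418.4 -36.4 148.2] [-1.600e-03  3.509e-01  9.364e-01  2.000e-04]
str 2574 [421.8 -38.7] 33.0 z [57.7 59.3 60.4]
pot 4377 [428.   64.6] 28.5 z [48.4 49.7 50.9]
```

Request:
{"method": "servo_tool", "body": {
  "motion": [
    [0, 0, 30, 0, 0, 0],
    [0, 0, 60, 0, 0, 0],
    [0, 0, 90, 0, 0, 0],
    [0, 0, 105, 0, 0, 0],
    [0, 0, 111.6, 0, 0, 0],
    [0, 0, 111.6, 0, 0, 0],
    [0, 0, 111.6, 0, 0, 0],
    [0, 0, 111.6, 0, 0, 0]
  ]
}}

```text
time_s: 14.13
tcp_pos: [423.3, -39.7, 39.3]
ee_rot: [0.001, 0.352, 0.936, -0.0]
contact_force: [0.6, 0.2, -0.9]
opening: 0.999
```

Request:
{"method": "servo_tool", "body": {
  "motion": [
    [0, 0, 0, 0, 0, 0],
    [0, 0, 0, 0, 0, 0],
    [0, 0, 0, 0, 0, 0],
    [0, 0, 0, 0, 0, 0],
    [0, 0, 0, 0, 0, 0],
    [0, 0, 0, 0, 0, 0]
  ],
  "hand": 0,
  "squeeze": 20
}}

```text
time_s: 14.63
tcp_pos: [422.1, -39.1, 38.4]
ee_rot: [0.0, 0.352, 0.936, -0.0]
contact_force: [-0.8, 0.0, 3.5]
opening: 0.714
```

Request:
{"method": "servo_tool", "body": {
  "motion": [
    [0, 0, -10, 0, 0, 0],
    [0, 0, -40, 0, 0, 0],
    [0, 0, -75, 0, 0, 0],
    [0, 0, -110, 0, 0, 0],
    [0, 0, -130, 0, 0, 0],
    [0, 0, -130, 0, 0, 0],
    [0, 0, -130, 0, 0, 0]
  ]
}}

```text
time_s: 15.22
tcp_pos: [422.4, -39.2, 169.2]
ee_rot: [0.001, 0.352, 0.936, -0.0]
contact_force: [0.9, -0.2, 0.0]
opening: 0.711
```

Request:
{"method": "servo_tool", "body": {
  "motion": [
    [-35, 2, 0, 0, 0, 0],
    [-75, 4, 0, 0, 0, 0],
    [-115, 7, 0, 0, 0, 0],
    [-155, 9, 0, 0, 0, 0],
    [-195, 12, 0, 0, 0, 0],
    [-232, 14, 0, 0, 0, 0],
    [-250.7, 15.2, 0, 0, 0, 0],
    [-250.7, 15.2, 0, 0, 0, 0]
  ]
}}

```text
time_s: 15.88
tcp_pos: [621.0, -194.7, 164.6]
ee_rot: [-0.002, 0.353, 0.936, 0.0]
contact_force: [-0.1, -0.7, -0.5]
opening: 0.713
```

Request:
{"method": "servo_tool", "body": {
  "motion": [
    [0, 0, 0, 0, 0, 0],
    [0, 0, 0, 0, 0, 0],
    [0, 0, 0, 0, 0, 0]
  ]
}}

```text
time_s: 16.13
tcp_pos: [619.2, -191.4, 167.1]
ee_rot: [-0.001, 0.352, 0.936, 0.0]
contact_force: [0.3, 0.6, -0.5]
opening: 0.713
```

Run:
```python
from h import *
f,W=look("w9",[("str",620.5,-192.6,45,183,195),("strlow",620.5,-192.6,24,122,180),("cup",620,-193,40,73,83)])
P=near(W,620.5,-192.6,36,180,197)
c=P.mean(0);u,s,vt=np.linalg.svd(P-c,full_matrices=False);print(vt[2],c)
```

```text
[ 619.2 -191.4  167.1] [-1.100e-03  3.515e-01  9.362e-01  2.000e-04]
str 7886 [ 612.5 -185.5] 43.7 z [184.7 187.8 190.2]
strlow 4799 [ 621.3 -192.3] 23.2 z [129.6 156.  177.8]
cup 559 [ 620.5 -192.3] 28.7 z [75.2 78.1 79.4]
[ 7.98320516e-03 -5.65584294e-04  9.99967974e-01] [ 618.23004078 -189.1775348   187.31909972]
```

View pics/w9.png

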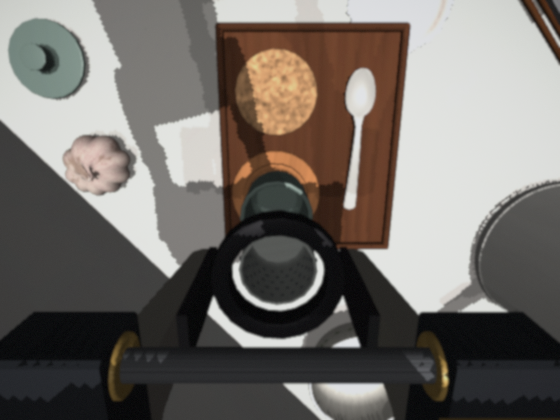

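The strainer hangs level (tilt <0.01 rad) above the cup. The cup stands in the saucer at (275,195).

Request:
{"method": "servo_tool", "body": {
  "motion": [
    [0, 0, 10, 0, 0, 0],
    [0, 0, 25, 0, 0, 0],
    [0, 0, 40, 0, 0, 0],
    [0, 0, 55, 0, 0, 0],
    [0, 0, 70, 0, 0, 0],
    [0, 0, 80, 0, 0, 0],
    [0, 0, 85, 0, 0, 0],
    [0, 0, 85, 0, 0, 0]
  ]
}}

```text
time_s: 16.85
tcp_pos: [619.3, -191.9, 81.4]
ee_rot: [-0.001, 0.352, 0.936, 0.0]
contact_force: [-0.9, 0.0, -0.6]
opening: 0.713
```

Request:
{"method": "servo_tool", "body": {
  "motion": [
    [0, 0, 3, 0, 0, 0],
    [0, 0, 6, 0, 0, 0],
    [0, 0, 9, 0, 0, 0],
    [0, 0, 11.5, 0, 0, 0],
    [0, 0, 11.5, 0, 0, 0],
    [0, 0, 11.5, 0, 0, 0]
  ]
}}

```text
time_s: 17.35
tcp_pos: [620.5, -192.7, 71.7]
ee_rot: [0.0, 0.352, 0.936, -0.0]
contact_force: [-0.5, 0.4, -0.3]
opening: 0.707
```

Release, raise, look.

Request:
{"method": "servo_tool", "body": {
  "motion": [
    [0, 0, 0, 0, 0, 0],
    [0, 0, 0, 0, 0, 0],
    [0, 0, 0, 0, 0, 0],
    [0, 0, -15, 0, 0, 0],
    [0, 0, -40, 0, 0, 0],
    [0, 0, -70, 0, 0, 0],
    [0, 0, -88, 0, 0, 0],
    [0, 0, -88, 0, 0, 0]
  ],
  "hand": 1
}}

```text
time_s: 18.02
tcp_pos: [623.3, -194.1, 165.4]
ee_rot: [0.005, 0.352, 0.936, -0.001]
contact_force: [0.6, 0.7, 0.1]
opening: 1.001
```

Run:
```python
from h import *
f,W=look("w10",[("str",620.5,-192.6,45,88,98),("low",620,-193,45,40,85)])
```

```text
[ 623.3 -194.1  165.4] [ 4.800e-03  3.518e-01  9.361e-01 -6.000e-04]
str 2994 [ 621.3 -191.2] 33.0 z [90.3 92.3 93.4]
low 1901 [ 617.7 -188.3] 30.8 z [44.4 70.4 83.2]
```

Run:
```python
from h import *
for n in("w5","w9","scene","side"):
    W=np.load(n+".npz")["W"].reshape(-1,3)
    for z0,z1 in((-400,-10),(-10,5),(60,120),(120,300)):
        P=W[(W[:,2]>z0)&(W[:,2]<z1)&(W[:,1]<-290)&(W[:,0]>250)&(W[:,0]<560)]
        if len(P): print(n,z0,z1,len(P),P.min(0).round(),P.max(0).round())
```

```text
w5 -400 -10 6853 [ 250. -436. -399.] [ 560. -290.  -10.]
w5 -10 5 5732 [ 267. -414.  -10.] [ 560. -290.    5.]
w5 60 120 56 [ 323. -386.   60.] [ 489. -383.   68.]
w9 -400 -10 4990 [ 362. -386.  -70.] [ 560. -382.  -10.]
w9 -10 5 8550 [ 356. -386.  -10.] [ 560. -290.    5.]
w9 60 120 3625 [ 481. -387.   60.] [ 560. -382.  120.]
w9 120 300 156 [ 537. -386.  120.] [ 548. -382.  133.]
scene -400 -10 6639 [ 250. -554. -232.] [ 396. -290.  -10.]
scene -10 5 3039 [ 252. -580.  -10.] [ 485. -290.    5.]
scene 60 120 5908 [ 250. -578.   60.] [ 269. -387.  120.]
scene 120 300 19989 [ 250. -565.  120.] [ 270. -387.  300.]
side -400 -10 581 [ 269. -398.  -42.] [ 560. -382.  -10.]
side -10 5 1120 [ 270. -393.  -10.] [ 560. -290.    5.]
side 60 120 1866 [ 266. -394.   60.] [ 560. -382.  120.]
side 120 300 6869 [ 267. -396.  120.] [ 560. -381.  300.]
```

Request:
{"method": "servo_tool", "body": {
  "motion": [
    [15, -25, 0, 0, 0, 0],
    [34, -57, 0, 0, 0, 0],
    [54, -90, 0, 0, 0, 0],
    [74, -122, 0, 0, 0, 0],
    [94, -154, 10, 0, 0, 0],
    [112, -184, 25, 0, 0, 0],
    [123.4, -202.4, 40, 0, 0, 0],
    [123.4, -202.4, 50, 0, 0, 0]
  ],
  "hand": 0.55
}}

```text
time_s: 18.73
tcp_pos: [389.9, -262.8, 106.3]
ee_rot: [-0.003, 0.353, 0.935, 0.001]
contact_force: [-0.7, 0.0, -0.0]
opening: 0.554
```

Request:
{"method": "servo_tool", "body": {
  "motion": [
    [0, 0, 0, 0, 0, 0],
    [0, 0, 0, 0, 0, 0]
  ]
}}

```text
time_s: 18.9
tcp_pos: [394.3, -262.9, 108.5]
ee_rot: [-0.001, 0.352, 0.936, 0.001]
contact_force: [-0.4, -0.2, -0.1]
opening: 0.545
```

Run:
```python
from h import *
f,W=look("w11",[("lid",394.5,-263.7,45,8,14),("knob",394.5,-263.7,25,25,32)])
```

```text
[ 394.3 -262.9  108.5] [-8.000e-04  3.519e-01  9.360e-01  7.000e-04]
lid 4143 [ 394.6 -263.7] 32.9 z [ 9.3 10.4 11.7]
knob 562 [ 394.5 -263.7] 10.6 z [26.2 27.4 28.4]
```

Request:
{"method": "servo_tool", "body": {
  "motion": [
    [0, 0, 30, 0, 0, 0],
    [0, 0, 60, 0, 0, 0],
    [0, 0, 80, 0, 0, 0],
    [0, 0, 90, 0, 0, 0],
    [0, 0, 95.5, 0, 0, 0],
    [0, 0, 95.5, 0, 0, 0],
    [0, 0, 95.5, 0, 0, 0],
    [0, 0, 95.5, 0, 0, 0]
  ]
}}

```text
time_s: 19.62
tcp_pos: [395.4, -264.7, 15.5]
ee_rot: [0.001, 0.352, 0.936, -0.001]
contact_force: [-0.2, -0.0, -0.3]
opening: 0.549
```

Request:
{"method": "servo_tool", "body": {
  "motion": [
    [0, 0, 0, 0, 0, 0],
    [0, 0, 0, 0, 0, 0],
    [0, 0, 0, 0, 0, 0],
    [0, 0, 0, 0, 0, 0],
    [0, 0, 0, 0, 0, 0],
    [0, 0, 0, 0, 0, 0]
  ],
  "hand": 0,
  "squeeze": 20
}}

```text
time_s: 20.12
tcp_pos: [394.3, -263.8, 14.2]
ee_rot: [0.0, 0.352, 0.936, -0.0]
contact_force: [-0.7, 0.4, 2.1]
opening: 0.225
```

Request:
{"method": "servo_tool", "body": {
  "motion": [
    [0, 0, -10, 0, 0, 0],
    [0, 0, -40, 0, 0, 0],
    [0, 0, -75, 0, 0, 0],
    [0, 0, -110, 0, 0, 0],
    [0, 0, -146, 0, 0, 0],
    [0, 0, -146, 0, 0, 0],
    [0, 0, -146, 0, 0, 0]
  ]
}}

```text
time_s: 20.7
tcp_pos: [395.4, -264.9, 162.9]
ee_rot: [0.003, 0.352, 0.936, -0.001]
contact_force: [-0.2, -0.1, -2.0]
opening: 0.23
```

Request:
{"method": "servo_tool", "body": {
  "motion": [
    [-15, 25, 0, 0, 0, 0],
    [-34, 57, 0, 0, 0, 0],
    [-54, 90, 0, 0, 0, 0],
    [-74, 122, 0, 0, 0, 0],
    [-94, 155, 0, 0, 0, 0],
    [-112, 186, 0, 0, 0, 0],
    [-122.8, 204, 0, 0, 0, 0],
    [-122.8, 204, 0, 0, 0, 0]
  ]
}}

```text
time_s: 21.37
tcp_pos: [622.8, -188.5, 157.3]
ee_rot: [-0.001, 0.35, 0.937, 0.001]
contact_force: [0.2, -0.0, -1.1]
opening: 0.228
```

Request:
{"method": "servo_tool", "body": {
  "motion": [
    [0, 0, 0, 0, 0, 0],
    [0, 0, 0, 0, 0, 0],
    [0, 0, 0, 0, 0, 0],
    [0, 0, 0, 0, 0, 0]
  ]
}}

```text
time_s: 21.7
tcp_pos: [619.9, -191.5, 159.8]
ee_rot: [-0.0, 0.352, 0.936, -0.0]
contact_force: [-0.1, -0.1, -1.3]
opening: 0.226
```

Run:
```python
from h import *
f,W=look("w12",[("lid",621,-191,36,153,162),("rim",621,-191,40,86,98)])
P=near(W,621,-191,31,153,161);c=P.mean(0);print(np.linalg.svd(P-c,full_matrices=False)[2][2],c)
P=near(W,621,-191,40,88,98);print(circ(P[np.hypot(P[:,0]-621,P[:,1]+191)>31],33))
```

```text
[ 619.9 -191.5  159.8] [-5.000e-04  3.524e-01  9.358e-01 -0.000e+00]
lid 5660 [ 620.9 -190.6] 33.1 z [154.7 155.9 158.7]
rim 1401 [ 617.4 -187.7] 32.1 z [89.5 92.3 93.4]
[-7.14000906e-04 -2.35992305e-03  9.99996960e-01] [ 614.0885454  -185.13585148  156.11487169]
[ 577.73509429 -158.60785371   33.        ]
```

View pics/w12.png

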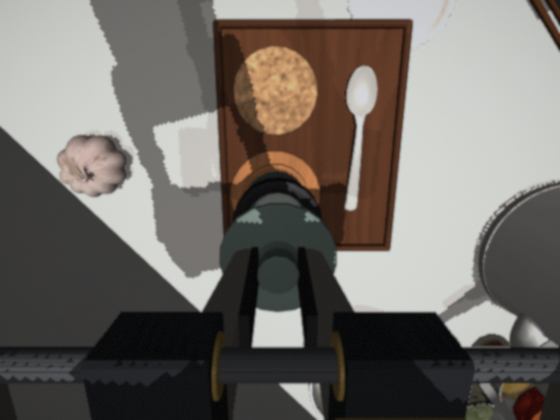

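The lid hangs level at (620.9,-190.6), against the rim centre at (621.3,-191.2).

Request:
{"method": "servo_tool", "body": {
  "motion": [
    [0, 0, 12, 0, 0, 0],
    [0, 0, 25, 0, 0, 0],
    [0, 0, 38, 0, 0, 0],
    [0, 0, 46, 0, 0, 0],
    [0, 0, 48, 0, 0, 0],
    [0, 0, 48, 0, 0, 0]
  ]
}}

```text
time_s: 22.25
tcp_pos: [620.1, -190.6, 110.2]
ee_rot: [-0.001, 0.352, 0.936, 0.0]
contact_force: [0.3, 0.9, -1.2]
opening: 0.225
```

Request:
{"method": "servo_tool", "body": {
  "motion": [
    [0, 0, 3, 0, 0, 0],
    [0, 0, 6, 0, 0, 0],
    [0, 0, 9, 0, 0, 0],
    [0, 0, 11, 0, 0, 0],
    [0, 0, 11, 0, 0, 0],
    [0, 0, 11, 0, 0, 0],
    [0, 0, 11, 0, 0, 0]
  ]
}}

```text
time_s: 22.83
tcp_pos: [621.3, -191.2, 101.3]
ee_rot: [0.0, 0.352, 0.936, -0.0]
contact_force: [0.3, -0.1, 0.4]
opening: 0.226
```

Request:
{"method": "servo_tool", "body": {
  "motion": [
    [0, 0, 0, 0, 0, 0],
    [0, 0, 0, 0, 0, 0],
    [0, 0, 0, 0, 0, 0],
    [0, 0, -15, 0, 0, 0],
    [0, 0, -40, 0, 0, 0],
    [0, 0, -69, 0, 0, 0],
    [0, 0, -69, 0, 0, 0],
    [0, 0, -69, 0, 0, 0]
  ],
  "hand": 0.5
}}

```text
time_s: 23.5
tcp_pos: [622.3, -191.7, 172.5]
ee_rot: [0.002, 0.352, 0.936, -0.0]
contact_force: [-0.3, -0.7, 0.7]
opening: 0.498
```

Run:
```python
from h import *
f,W=look("w13",[("lid",621,-191,42,94,101),("knob",621,-191,25,110,120),("coaster",549,-130.4,42,9.5,16)])
P=near(W,621,-191,31,94,101);c=P.mean(0);print(np.linalg.svd(P-c,full_matrices=False)[2][2],c)
```

```text
[ 622.3 -191.7  172.5] [ 2.300e-03  3.518e-01  9.361e-01 -3.000e-04]
lid 4891 [ 622.4 -190.1] 32.9 z [96.3 97.5 98.7]
knob 669 [ 622.6 -190.2] 10.9 z [113.2 114.4 115.4]
coaster 5369 [ 548.8 -130.2] 36.8 z [10.2 11.5 12.7]
[-6.62134036e-04 -2.35965046e-03  9.99996997e-01] [ 619.43413508 -189.96460097   97.5281905 ]
```

Request:
{"method": "servo_tool", "body": {
  "motion": [
    [38, 8, 0, 0, 0, -5],
    [78, 16, 0, 0, 0, -10],
    [118, 24, 0, 0, 0, -16],
    [158, 33, 0, 0, 0, -22],
    [198, 41, 0, 0, 0, -28],
    [238, 49, 0, 0, 0, -34],
    [278, 57, 0, 0, 0, -41.2],
    [314, 65, 0, 0, 0, -41.2]
  ],
  "hand": 1
}}

```text
time_s: 24.22
tcp_pos: [424.6, 66.3, 168.1]
ee_rot: [-0.002, -0.003, 1.0, 0.0]
contact_force: [0.6, 0.6, 0.2]
opening: 1.005
```

Request:
{"method": "servo_tool", "body": {
  "motion": [
    [0, 0, 20, 0, 0, 0],
    [0, 0, 40, 0, 0, 0],
    [0, 0, 60, 0, 0, 0],
    [0, 0, 75, 0, 0, 0],
    [0, 0, 80, 0, 0, 0],
    [0, 0, 80, 0, 0, 0],
    [0, 0, 80, 0, 0, 0]
  ]
}}

```text
time_s: 24.8
tcp_pos: [427.2, 64.7, 89.8]
ee_rot: [-0.001, 0.0, 1.0, 0.0]
contact_force: [0.3, -0.2, 0.1]
opening: 1.003
```

Run:
```python
from h import *
f,W=look("w14",[("pot",428,64.6,45,45,54)])
```

```text
[427.2  64.7  89.8] [-6.e-04  1.e-04  1.e+00  1.e-04]
pot 5564 [428.3  64.7] 28.7 z [48.4 49.7 50.8]
```

Request:
{"method": "servo_tool", "body": {
  "motion": [
    [0, 0, 30, 0, 0, 0],
    [0, 0, 55, 0, 0, 0],
    [0, 0, 70, 0, 0, 0],
    [0, 0, 77, 0, 0, 0],
    [0, 0, 77, 0, 0, 0],
    [0, 0, 77, 0, 0, 0]
  ]
}}

```text
time_s: 25.35
tcp_pos: [428.5, 64.6, 14.0]
ee_rot: [0.001, 0.0, 1.0, -0.0]
contact_force: [0.8, 0.8, -0.6]
opening: 1.002
```

Request:
{"method": "servo_tool", "body": {
  "motion": [
    [0, 0, 0, 0, 0, 0],
    [0, 0, 0, 0, 0, 0],
    [0, 0, 0, 0, 0, 0],
    [0, 0, 0, 0, 0, 0],
    [0, 0, 0, 0, 0, 0],
    [0, 0, 0, 0, 0, 0],
    [0, 0, 0, 0, 0, 0]
  ],
  "hand": 0,
  "squeeze": 20
}}

```text
time_s: 25.93
tcp_pos: [427.8, 64.6, 13.3]
ee_rot: [0.0, -0.0, 1.0, -0.0]
contact_force: [-1.0, -1.5, 2.9]
opening: 0.626
```

Request:
{"method": "servo_tool", "body": {
  "motion": [
    [0, 0, -10, 0, 0, 0],
    [0, 0, -40, 0, 0, 0],
    [0, 0, -75, 0, 0, 0],
    [0, 0, -110, 0, 0, 0],
    [0, 0, -145, 0, 0, 0],
    [0, 0, -177, 0, 0, 0],
    [0, 0, -177, 0, 0, 0]
  ]
}}

```text
time_s: 26.52
tcp_pos: [431.5, 64.3, 197.5]
ee_rot: [0.006, -0.0, 1.0, -0.001]
contact_force: [1.0, -0.7, -1.3]
opening: 0.624
```

Request:
{"method": "servo_tool", "body": {
  "motion": [
    [-15, -32, 0, 0, 0, 6],
    [-34, -64, 0, 0, 0, 13],
    [-54, -96, 0, 0, 0, 20],
    [-75, -128, 0, 0, 0, 27],
    [-97, -160, 0, 0, 0, 34],
    [-120.8, -194.9, 0, 0, 0, 41.2],
    [-120.8, -194.9, 25, 0, 0, 41.2],
    [-120.8, -194.9, 60, 0, 0, 41.2]
  ]
}}

```text
time_s: 27.18
tcp_pos: [551.6, -133.6, 132.4]
ee_rot: [0.004, 0.353, 0.935, -0.0]
contact_force: [0.7, 0.6, -1.0]
opening: 0.626
```

Request:
{"method": "servo_tool", "body": {
  "motion": [
    [0, 0, 30, 0, 0, 0],
    [0, 0, 60, 0, 0, 0],
    [0, 0, 80, 0, 0, 0],
    [0, 0, 90, 0, 0, 0],
    [0, 0, 95, 0, 0, 0],
    [0, 0, 95, 0, 0, 0],
    [0, 0, 95, 0, 0, 0]
  ]
}}

```text
time_s: 27.77
tcp_pos: [549.2, -130.6, 36.2]
ee_rot: [0.001, 0.352, 0.936, -0.0]
contact_force: [-0.2, -0.7, -1.1]
opening: 0.626
```

Request:
{"method": "servo_tool", "body": {
  "motion": [
    [0, 0, 4, 0, 0, 0],
    [0, 0, 7, 0, 0, 0],
    [0, 0, 9, 0, 0, 0],
    [0, 0, 10, 0, 0, 0],
    [0, 0, 10, 0, 0, 0],
    [0, 0, 10, 0, 0, 0]
  ]
}}

```text
time_s: 28.27
tcp_pos: [548.5, -130.3, 25.4]
ee_rot: [0.0, 0.352, 0.936, -0.0]
contact_force: [-1.3, 0.6, 1.7]
opening: 0.627
```

Request:
{"method": "servo_tool", "body": {
  "motion": [
    [0, 0, 0, 0, 0, 0],
    [0, 0, 0, 0, 0, 0],
    [0, 0, 0, 0, 0, 0],
    [0, 0, 0, 0, 0, 0],
    [0, 0, -30, 0, 0, 0],
    [0, 0, -70, 0, 0, 0],
    [0, 0, -110, 0, 0, 0],
    [0, 0, -150, 0, 0, 0]
  ],
  "hand": 0.9
}}

```text
time_s: 28.93
tcp_pos: [547.9, -130.0, 176.5]
ee_rot: [-0.0, 0.352, 0.936, 0.0]
contact_force: [0.9, -0.7, 0.7]
opening: 0.904
```

Request:
{"method": "servo_tool", "body": {
  "motion": [
    [0, 0, -30, 0, 0, 0],
    [0, 0, -60, 0, 0, 0],
    [-30, 0, -60, 0, 0, 0],
    [-60, 0, -60, 0, 0, 0],
    [-90, 0, -60, 0, 0, 0],
    [-90, 0, -60, 0, 0, 0],
    [-90, 0, -60, 0, 0, 0],
    [-90, 0, -60, 0, 0, 0]
  ]
}}

```text
time_s: 29.6
tcp_pos: [615.6, -189.0, 234.6]
ee_rot: [-0.001, 0.352, 0.936, 0.0]
contact_force: [-0.2, 0.7, -0.0]
opening: 0.898
```

Run:
```python
from h import *
f,W=look("w15",[("pot",549,-130.4,42,58,67),("lid",621,-191,42,94,101),("coaster",549,-130.4,42,9.5,16),("garlic",486,-294,45,8,70)])
x=np.array([-.659,-.752]);y=np.array([.752,-.659]);c=np.array([605,-137.3])
for u,v in ():pass
T=np.stack([(W[...,:2]-c)@x,(W[...,:2]-c)@y],-1)
hsv=cv2.cvtColor(f,cv2.COLOR_RGB2HSV)
m=(T[...,0]<-20)&(T[...,0]>-70)&(abs(T[...,1])<95)&(hsv[...,1]<60)&(W[...,2]<25)
P=T[m];print(len(P),cv2.minAreaRect(P.astype(np.float32)),np.percentile(W[m][:,2],[5,50,95]))
f,W,c=shot("side")
P=near(W,621,-191,42,94,101);print("side lid",cv2.minEnclosingCircle(P[:,:2].astype(np.float32)))
```

```text
[ 615.6 -189.   234.6] [-6.000e-04  3.518e-01  9.361e-01  2.000e-04]
pot 2888 [ 549.  -129.1] 28.3 z [60.5 61.8 63.1]
lid 3246 [ 622.1 -190.2] 32.9 z [96.2 97.4 98.8]
coaster 814 [ 548.7 -130.2] 36.8 z [10.1 11.4 12.7]
garlic 2115 [ 488.  -294.2] 28.7 z [23.  36.9 48.5]
1527 ((-46.52854537963867, -3.1298446655273438), (28.06085968017578, 131.264404296875), 2.5568947792053223) [ 5.16004851 10.09915587 15.71923784]
side lid ((622.3189697265625, -190.70266723632812), 33.32418441772461)
```

View pics/w15.png

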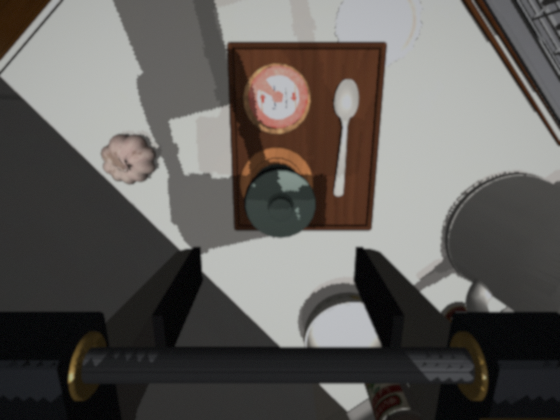

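The pot stands on the coaster (277,97), the closed cup on the saucer (280,200), and the spoon lies in the strip (345,140). The gripper is open and clear of everything.

```bash
python3 -c "
from h import *
print(order.hand_in())"
```

```text
the job is handed in; nothing more can be done
None
```

The tea tray is laid and handed in after about 30 s of robot time, with the gripper open and clear. The hand-in gives no verdict. These are my last camera checks:

- **Cup:** 1.2 mm from the saucer collar's centre. Its rim stood at 79 mm, the height it should have when the foot is on the plate.
- **Strainer:** hung within about 2 mm of the cup's centre, rim top at the expected 93 mm. I checked how level it was only while it was held (tilt under 0.01 rad), not after letting go.
- **Lid:** within about 2 mm of the strainer's centre, at the right height, tilt under 0.003 rad.
- **Pot:** about 1 mm from the coaster's centre, its top at the expected 62 mm.
- **Spoon:** at tray x about -46 mm and y about -3 mm, 2.6° (0.045 rad) off the tray's long side. It lies about 4 mm off the strip's centre line, within the allowed 14 mm.
- **Garlic bulb:** within about 1 mm of where the first wrist-camera view put it.
- **Tea light:** I did not check its position again after the start. The arm kept clear of it and no contact showed in the forces.

No check failed or disagreed by more than the 2 mm calibration.

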